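# Put the mask-maker's punch back in its graded hole

### The job

One hand punch was left hanging in the small single stand on the mask-maker's bench. Lift it out and put it away in the graded rack, in the hole that matches its shank, feeling for the hole and pushing it gently but fully home against the sprung ball until its collar sits flush on the wooden strip, then let go. Leave the two punches in the long stand and everything else where it is.

Things in the scene. Friction and masses are not known exactly. Their poses are not given: they have to be found in the camera images.
- rack: graded punch rack fixed to the bench: steel base plate 85 x 250 x 6 mm under a pale hardwood strip 56 x 240 x 18 mm, strip top 60 mm above the bench, with a row of five upright through holes. Origin: on the bench under the nominal middle of the row; z up, y along the row towards the bigger holes. Keep the force between a punch and the rack below 35 N: touch down at 15 mm/s or slower.
- row_mid (a point): nominal middle of the row, on the strip's top. Holes 9, 13, 17, 21, 25 mm wide, nominally at rack y = -68, -34, 0, 34, 68 mm, x = 0. The strip is screwed down through slots, anywhere up to 8 mm either way along y of nominal, and no pose shows where: see or feel for the hole (across the row it is in its nominal place). Beside its hole a shank stops with its foot at the strip's top.
- ball_level (a point): middle of the row at the height of the sprung steel balls, 10 mm below the strip's top: one in the +x wall of each hole, gripping a shank that fits. Its weight alone does not take a punch past the ball; pushing it home takes some 3 to 8 N. Home: collar flush on the strip, foot 15 mm above the bench.
- stand: small single stand fixed to the bench: aluminium bridge 66 x 70 mm, top 60 mm above the bench with one 26 mm hole at its centre; the punch to be put away hangs in it by its collar (foot 15 mm above the bench). Origin: on the bench under the hole; z up
- long_stand: long stand fixed to the bench: aluminium bridge 66 x 155 mm, top 60 mm high, with two 26 mm holes at y = -42.5 and +42.5 mm in its frame; the two other punches hang in it and stay there. Origin: on the bench under its centre; z up
- punch12: hand punch: round steel shank 12 mm wide, 45 mm long (foot tapers by 2 mm all round over its last 3 mm), steel collar 38 mm wide, 5 mm thick, round wooden handle 26 mm wide, 50 mm long; 100 mm in all, 105 to 155 g. Origin: centre of the foot; z up the handle. Grip it with the TCP 76 mm above the foot (fingertips 7 mm above the collar). Hangs in either stand. Its hole in the rack is the 13 mm one.
- punch16: hand punch: round steel shank 16 mm wide, 45 mm long (foot tapers by 2 mm all round over its last 3 mm), steel collar 38 mm wide, 5 mm thick, round wooden handle 26 mm wide, 50 mm long; 100 mm in all, 105 to 155 g. Origin: centre of the foot; z up the handle. Grip it with the TCP 76 mm above the foot (fingertips 7 mm above the collar). Hangs in either stand. Its hole in the rack is the 17 mm one.
- punch20: hand punch: round steel shank 20 mm wide, 45 mm long (foot tapers by 2 mm all round over its last 3 mm), steel collar 38 mm wide, 5 mm thick, round wooden handle 26 mm wide, 50 mm long; 100 mm in all, 105 to 155 g. Origin: centre of the foot; z up the handle. Grip it with the TCP 76 mm above the foot (fingertips 7 mm above the collar). Hangs in either stand. Its hole in the rack is the 21 mm one.
- mask: bystander: terracotta-coloured carnival face mask lying face up, oval about 181 x 132 mm, 61 mm high. Origin: centre of its underside or its middle; leave it alone
- glue_jar: bystander: white jar 56 mm wide, 62 mm high. Origin: centre of its underside or its middle; leave it alone
- paint_can: bystander: bare metal can 72 mm wide, 85 mm high. Origin: centre of its underside or its middle; leave it alone
- spray_bottle: bystander: grey spray bottle, 75 mm wide, 196 mm high. Origin: centre of its underside or its middle; leave it alone
- brush: bystander: brush lying on the bench. Origin: centre of its underside or its middle; leave it alone
- mallet: bystander: wooden-handled hammer lying on the bench. Origin: centre of its underside or its middle; leave it alone
- screwdriver: bystander: screwdriver lying on the bench. Origin: centre of its underside or its middle; leave it alone
Mind the look-alikes: they are no part of the job. Leave any black look-alike of the stand alone.

How it is judged:
On the way, in this order (a step that is already met when the one before it is completed fails the run):
1. a punch is lifted clear of its stand (foot at least 65 mm above the bench) (height (world z) of any of punch12, punch16, punch20 above 0.065 m), for 0.1 s.
2. it is fully home in the hole of its own size (((x of punch12 in the frame of rack between -0.004 and 0.004 m and y of punch12 in the frame of rack between -0.046 and -0.022 m and z of punch12 in the frame of rack below 0.0175 m and angle between punch12's own z axis and vertical below 0.06 rad) or (x of punch16 in the frame of rack between -0.004 and 0.004 m and y of punch16 in the frame of rack between -0.012 and 0.012 m and z of punch16 in the frame of rack below 0.0175 m and angle between punch16's own z axis and vertical below 0.06 rad) or (x of punch20 in the frame of rack between -0.004 and 0.004 m and y of punch20 in the frame of rack between 0.022 and 0.046 m and z of punch20 in the frame of rack below 0.0175 m and angle between punch20's own z axis and vertical below 0.06 rad))), for 0.2 s.
At the end, for the whole second after the job is handed in: The single stand is empty (no punch within 60 mm of it); the punch from it is at rest in the hole of its own size (12 mm shank in the 13 mm hole, 16 in 17, 20 in 21), upright within 0.06 rad, with its collar within 2.5 mm of flush on the strip (foot below 17.5 mm in the rack frame), released ((((x of punch12 in the frame of rack between -0.004 and 0.004 m and y of punch12 in the frame of rack between -0.046 and -0.022 m and z of punch12 in the frame of rack below 0.0175 m and angle between punch12's own z axis and vertical below 0.06 rad) and linear speed of punch12 below 0.01 m/s) or ((x of punch16 in the frame of rack between -0.004 and 0.004 m and y of punch16 in the frame of rack between -0.012 and 0.012 m and z of punch16 in the frame of rack below 0.0175 m and angle between punch16's own z axis and vertical below 0.06 rad) and linear speed of punch16 below 0.01 m/s) or ((x of punch20 in the frame of rack between -0.004 and 0.004 m and y of punch20 in the frame of rack between 0.022 and 0.046 m and z of punch20 in the frame of rack below 0.0175 m and angle between punch20's own z axis and vertical below 0.06 rad) and linear speed of punch20 below 0.01 m/s)) and horizontal distance between each of punch12, punch16, punch20 and stand above 0.06 m); the robot touches nothing.
It fails at once if a punch and the rack press on one another with more than 35 N (contact force between any of punch12, punch16, punch20 and rack above 35 N).
It fails at once if more than one punch is moved by over 20 mm (distance of each of punch12, punch16 from where it was at the start of the episode above 0.02 m or distance of each of punch12, punch20 from where it was at the start of the episode above 0.02 m or distance of each of punch16, punch20 from where it was at the start of the episode above 0.02 m).
It fails at once if a bystander is moved by more than 30 mm (distance of any of mask, glue_jar, paint_can, spray_bottle, brush, mallet, screwdriver from where it was at the start of the episode above 0.03 m).
It also fails if it takes over 61 s, if anything falls off the work surface, if the arm or the gripper's body presses on something with over 40 N, if the wrist force passes 120 N, or if a joint passes its speed limit or range.

### The arm

A 7-joint arm with a two-finger parallel gripper is mounted at the origin on the work surface. World frame = base frame: x ahead of the robot, y to its left, z up, the work surface at z = 0. Lengths are in m, angles in rad, forces in N, time in s.
With the tool pointing down it reaches from about 0.4 to 0.85 m from the base axis. Payload 4.5 kg.
Tool frame: the origin (TCP) lies between the finger pads, 19 mm behind the fingertips; this is the grasp point; z points along the fingers, y is the line along which they close (so a half turn about z gives the same grasp; the last joint's range is limited). The gripper opens to 88 mm and grips with 3 to 60 N. Pads are 18 mm wide; open, the fingers measure 123 mm over their backs; the gripper's body (75 mm by 187 mm) begins 45 mm behind the grasp point.
Start: joints at [-1.312, 0.689, -0.195, 1.565, 0.157, 0.902, -0.215], TCP at [0.139, 0.609, 0.257] pointing down, gripper open.
Joint ranges: [-3.01, 3.01], [-0.46, 2.08], [-1.47, 1.51], [0.13, 2.56], [-1, 4.14], [0.04, 2.09], [-2.66, 2.66]. Speed limits (rad/s): [2.57, 2.57, 3.14, 3.14, 3.14, 3.14, 3.14].

### API

Orientations are given as a unit quaternion [x, y, z, w].
In Python, from plant import r gives the robot as it stands.
- The arm moves only by the tool play_rows, never from a script. Its arguments are lists of equal length, an entry for each row: "translation": the shift along the tool's x, y, z in m, a list of three; "delta_rot": the turn, a rotation vector about the tool's x, y, z in degrees, a list of three; "grip": the opening, from -1 (shut) to 1 (fully open). In form: {"translation": [[x, y, z], ...], "delta_rot": [[rx, ry, rz], ...], "grip": [grip, ...]}. A call has 1 to 20 rows; each row shifts and turns the commanded pose from where the row before left it, along the tool's axes as they then stand; what a row does not reach is not made up. A row lasts 1/8 s, in which the tool goes at most 62.5 mm and 10.7 degrees, less where a joint would pass 70% of its speed; a pose out of reach is approached as far as the arm can. A call with a gripper value outside its range is refused whole. The fingers move at their own pace and stop on an object; "squeeze" is the grip in N (left out, the last holds). Time passes only in rows, so rows that do not move let the fingers close. It gives the time, the measured TCP pose, the force, the opening and the grip force at its end, in the units of the state.
- r.get_state(): the state, without advancing time (a new reading comes with each control period).
- r.snapshot(name): name is "side" or "top"; returns the picture (400x640x3 uint8, blue, green, red); there is no depth.
- r.get_calibration(name): a dict with "intrinsics" (3x3 intrinsics, pixels), "k1" (the pictures are not rectified: a ray, as slopes to the right and down, at radius r is drawn at 1 + k1 r^2 times it, then the intrinsics apply), "eye" and "rotation" of the camera in the world. Camera axes: x right, y up, looking along -z (the intrinsics and any distortion apply to the point x, -y, -z); pixel columns grow to the right and rows downward; lengths in m; the calibration is good to about 2 mm. A picture is of the moment at which its call begins. get_calibration takes no time and is no camera call.
- r.finish_job(): hands the job in; it is judged then, once.
Trained networks look in the newest picture that a camera, given by its name, has taken for a name from the list of things; names that differ only in an ending like _2 or _b are one class to them, and where a whole thing is asked for, a point or a joint stands for the part that bears it (a point fixed in the world has none). Each returns a list of dicts, best first, with "confidence" (0 to 1); they miss things now and then, are a little off and sometimes report something else, mostly with a low value. They report only what shows in the picture. A call takes as long as a camera call. They do not tell look-alikes from the thing itself.
- r.look_for(camera, target): "point" ([x, y, z] in m, in world coordinates, good to about 4 mm: the middle of the surface that is visible of it).
- r.silhouettes(camera, target): "pixels" (400x640 bool, what is visible of it).
The state is a dict: "clock": time; "q": joint angles; "qd": joint speeds; "joint_torque": joint torques, N m; "tool_pos": TCP position; "eef_rot": TCP orientation; "contact_force": force on the tool from outside, world axes, zero at the start; "moment": the same for the moment, N m; "opening": opening from 0.0 (shut) to 1.0 (fully open); "finger_force": force on a finger pad.
Only numpy, scipy, OpenCV 4.12 (cv2) and the standard library are available. Lean on these libraries where they do the work, as an engineer would, in place of code of your own. Each camera call takes 0.05 s, during which the arm holds its last target. There are 200 camera calls.

## Working session

There is one attempt and no reset: what is moved stays moved. The work goes in short steps, Python scripts to look and compute and a tool call to move; the robot and the scene stay as the last step left them, time stands still between calls to the robot, and variables do not carry over. Pictures are saved under pics/ and viewed, at most 10 in all, crops included, and the job is handed in when it is done.

Besides the shell and the picture viewer there is one more tool, called by a JSON object that holds its "api" and its "payload", one argument or row to a line. play_rows: Moves the arm, as the interface text tells. Its arguments: {"type":"object","properties":{"translation":{"type":"array","items":{"type":"array","items":{"type":"number"}}},"delta_rot":{"type":"array","items":{"type":"array","items":{"type":"number"}}},"grip":{"type":"array","items":{"type":"number"}},"squeeze":{"type":"number"}},"required":["translation","delta_rot","grip"]}

```bash
mkdir -p pics; ls; python3 - <<'E'
from plant import r
import cv2,numpy as np
np.set_printoptions(precision=4,suppress=True)
for c in("side","top"):
    im=r.snapshot(c); cv2.imwrite(f"pics/{c}0.png",im)
    k=r.get_calibration(c); print(c,k)
    for t in("rack","row_mid","stand","long_stand","punch12","punch16","punch20"):
        for d in r.look_for(c,t)[:3]: print(t,np.array(d["point"]),round(d["confidence"],2))
print(r.get_state())
E
```

```text
pics
side {'intrinsics': array([[395.7946,   0.    , 311.57  ],
       [  0.    , 395.7946, 197.6476],
       [  0.    ,   0.    ,   1.    ]]), 'k1': 0.01850717114035785, 'eye': array([-0.0412, -0.6849,  0.6617]), 'rotation': array([ 0.4418, -0.168 , -0.2974,  0.8296])}
rack [0.5177 0.1119 0.0548] 0.68
stand [ 0.4809 -0.0742  0.0306] 0.98
stand [ 0.5207 -0.2067  0.0457] 0.72
stand [ 0.3409 -0.1188  0.0482] 0.59
long_stand [ 0.6466 -0.308   0.0276] 0.57
punch12 [ 0.6535 -0.3445  0.0866] 0.78
punch12 [ 0.4882 -0.0593  0.0895] 0.74
punch12 [ 0.3684 -0.2794  0.0182] 0.66
punch16 [ 0.6535 -0.3445  0.0866] 0.78
punch16 [ 0.4882 -0.0593  0.0895] 0.74
punch16 [ 0.3684 -0.2794  0.0182] 0.66
punch20 [ 0.6535 -0.3445  0.0866] 0.78
punch20 [ 0.4882 -0.0593  0.0895] 0.74
punch20 [ 0.3684 -0.2794  0.0182] 0.66
top {'intrinsics': array([[379.827 ,   0.    , 320.1075],
       [  0.    , 379.827 , 199.0075],
       [  0.    ,   0.    ,   1.    ]]), 'k1': -0.007290293659310638, 'eye': array([ 0.351 , -0.0189,  1.0867]), 'rotation': array([ 0.0745, -0.0623, -0.6951,  0.7123])}
rack [0.5285 0.1287 0.058
[... 327 characters left out ...]
656  -0.3305  0.0941] 0.63
punch16 [ 0.4888 -0.0562  0.1087] 0.5
punch20 [ 0.6422 -0.2554  0.096 ] 0.71
punch20 [ 0.656  -0.3305  0.0941] 0.63
punch20 [ 0.4888 -0.0562  0.1087] 0.5
{'clock': 0.8, 'q': array([-1.3122,  0.6891, -0.1946,  1.5653,  0.1573,  0.9025, -0.2151]), 'qd': array([ 0.0008, -0.0009, -0.0008,  0.0022,  0.0014,  0.0002, -0.0002]), 'joint_torque': array([  0.0004, -52.7447,  -1.2667, -15.3736,  -0.0518,  -0.001 ,
         0.    ]), 'tool_pos': array([0.1393, 0.6093, 0.2575]), 'eef_rot': array([0.1122, 0.9937, 0.    , 0.    ]), 'contact_force': array([-0.4183, -0.5463, -0.6045]), 'moment': array([ 0.0069, -0.0363,  0.0547]), 'finger_force': 0.0, 'opening': 1.0000312507993316}
```

View pics/side0.png

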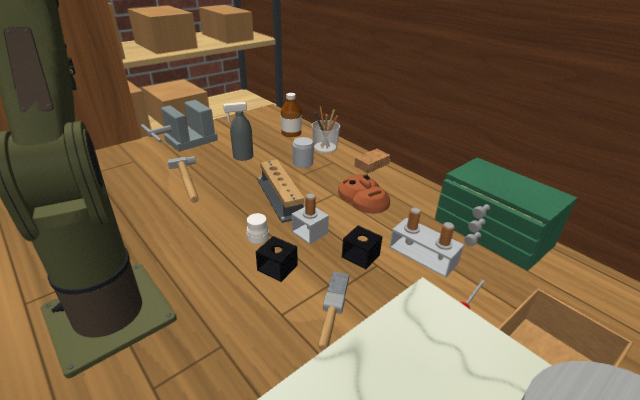

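View pics/top0.png

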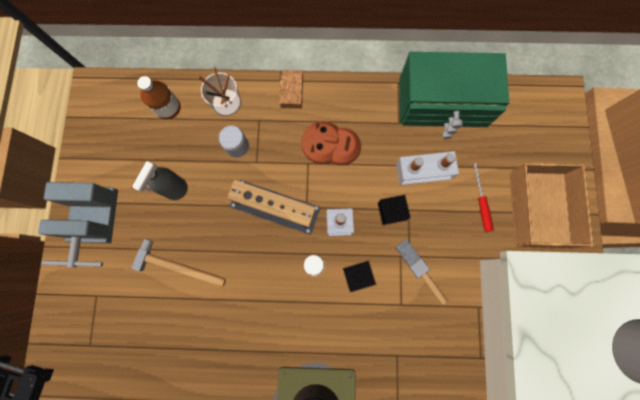

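The side view shows the silver single stand at (311,222) with one punch in it, black look-alikes at (277,257) and (362,246), the long stand at (427,240) and the rack at (281,187). In the top view the stand is at (340,221) and the rack at (273,206), with five holes. I'll zoom in.

```bash
python3 - <<'E'
import cv2,numpy as np
t=cv2.imread("pics/top0.png");s=cv2.imread("pics/side0.png")
a=cv2.resize(t[170:245,220:365],None,fx=5.5,fy=5.5,interpolation=cv2.INTER_CUBIC)[:,:797]
cv2.imwrite("pics/ct.png",a)
a=cv2.resize(s[150:250,245:375],None,fx=6,fy=6,interpolation=cv2.INTER_CUBIC)
cv2.imwrite("pics/cs.png",a)
E
```

```text
(no output)
```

View pics/ct.png

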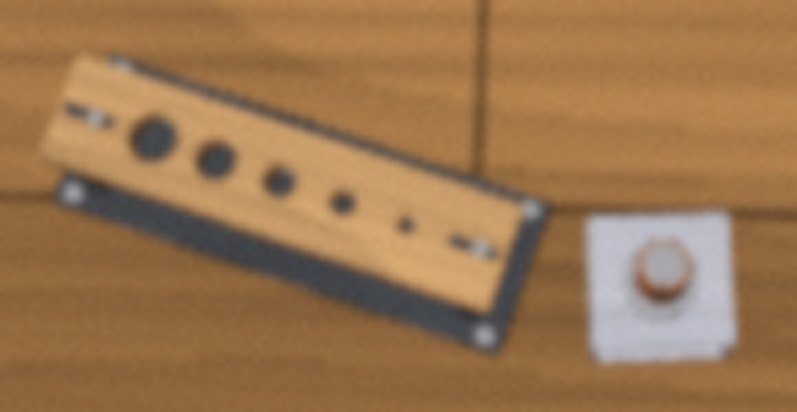

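View pics/cs.png

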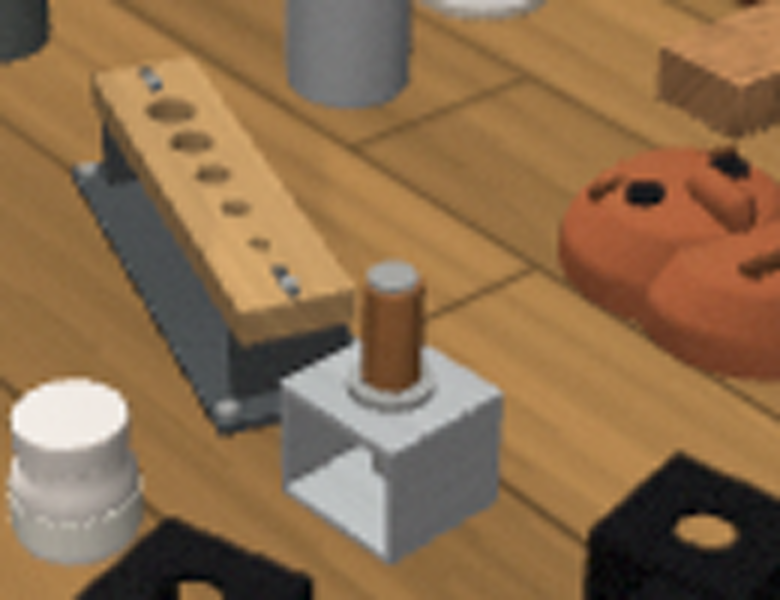

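The top crop shows the holes shrinking from left (25 mm) at about (248,195) to right (9 mm) at about (294,211). The punch handle's top is at about (340.5,218) in the top view and (310.5,195) in the side view. Next I compute the positions.

```bash
cat > h.py <<'E'
import cv2,numpy as np
from scipy.spatial.transform import Rotation as R
from scipy.optimize import least_squares
np.set_printoptions(precision=4,suppress=True)
def ray(k,p):
    K=k["intrinsics"]; d=np.array([(p[0]-K[0,2])/K[0,0],(p[1]-K[1,2])/K[1,1]]); u=d.copy()
    for _ in range(10): u=d/(1+k["k1"]*(u@u))
    v=R.from_quat(k["rotation"]).apply([u[0],-u[1],-1]); return np.array(k["eye"]),v/np.linalg.norm(v)
def atz(k,p,z):
    e,v=ray(k,p); return e+v*(z-e[2])/v[2]
def tri(k1,p1,k2,p2):
    a,u=ray(k1,p1); b,w=ray(k2,p2); st=np.linalg.lstsq(np.c_[u,-w],b-a,rcond=None)[0]
    P,Q=a+u*st[0],b+w*st[1]; return (P+Q)/2,np.linalg.norm(P-Q)
def proj(k,P):
    c=R.from_quat(k["rotation"]).inv().apply(np.array(P)-k["eye"]); u=np.stack([c[...,0],-c[...,1]],-1)/-c[...,2:]
    u=u*(1+k["k1"]*(u**2).sum(-1,keepdims=True)); K=k["intrinsics"]; return u*K[0,0]+K[:2,2]
E
cat > m.py <<'E'
from h import *
from plant import r
T,S=r.get_calibration("top"),r.get_calibration("side")
t=cv2.imread("pics/top0.png").astype(int); 
ap=[(248.2,195.1),(259.5,199.1),(270.9,203),(282.4,206.9),(293.8,210.9)]
sp=[(170,110),(192,142),(214,174),(236,208),(260,244)]
g=t.sum(2)/3.; W=[]
for p,s,d in zip(ap,sp,(25,21,17,13,9)):
    h=d/1000*380/1.03/2+2.5
    yy,xx=np.mgrid[0:400,0:640]; m=np.hypot(xx-p[0],yy-p[1])<h
    bg=np.percentile(g[m],90); w=np.clip(bg-g-15,0,None)*m
    c=np.array([(w*xx).sum(),(w*yy).sum()])/w.sum()
    P=atz(T,c,.06); W.append(P); X,e=tri(T,c,S,(245+s[0]/6,150+s[1]/6)); print(d,c,P[:2],"tri",X,e)
W=np.array(W)[:,:2]; ys=np.array([68,34,0,-34,-68])/1e3
A=lambda q:(q[:2]+np.outer(ys,[-np.sin(q[2]),np.cos(q[2])])-W).ravel()
q=least_squares(A,[*W[2],0]).x; print("row fit mid",q[:2],"yaw deg",np.degrees(q[2]),"res",A(q).reshape(5,2)*1e3)
for n,a,b in(("handle top",(340.5,218.2),(310.5,195.3)),):
    print(n,tri(T,a,S,b),atz(T,a,.115),atz(S,b,.115))
print("collar",atz(S,(310.3,213.8),.065))
E
python3 m.py
```

```text
25 [247.2151 194.7708] [0.5595 0.2038] tri [0.5603 0.2035 0.0594] 0.0015953297377194575
21 [258.624  198.6521] [0.5493 0.1715] tri [0.5505 0.1712 0.0587] 0.002193069073327021
17 [270.1312 202.5182] [0.5392 0.1391] tri [0.5403 0.1386 0.0589] 0.002251100867424915
13 [281.808  206.3482] [0.5292 0.1064] tri [0.53   0.1061 0.059 ] 0.0015059880986916347
9 [293.2952 210.3873] [0.5187 0.0743] tri [0.5198 0.0739 0.0586] 0.0020075865547252818
row fit mid [0.5392 0.139 ] yaw deg -17.41148544332685 res [[ 0.0211  0.0834]
 [ 0.0651 -0.0433]
 [ 0.0087 -0.0669]
 [-0.2101  0.2071]
 [ 0.1152 -0.1803]]
handle top (array([ 0.4928, -0.0541,  0.1195]), np.float64(0.003053466199556125)) [ 0.4922 -0.0534  0.115 ] [ 0.4987 -0.0495  0.115 ]
collar [ 0.4922 -0.0576  0.065 ]
```

{"api": "play_rows", "payload": {
  "translation": [
    [-0.029,-0.0335,0],
    [-0.029,-0.0335,0],
    [-0.029,-0.0335,0],
    [-0.029,-0.0335,0],
    [-0.029,-0.0335,0],
    [-0.029,-0.0335,0],
    [-0.029,-0.0335,0],
    [-0.029,-0.0335,0],
    [-0.029,-0.0335,0],
    [-0.029,-0.0335,0],
    [-0.029,-0.0335,0],
    [-0.029,-0.0335,0],
    [-0.029,-0.0335,0],
    [-0.029,-0.0335,0],
    [-0.029,-0.0335,0],
    [-0.029,-0.0335,0],
    [-0.029,-0.0335,0],
    [0,0,0],
    [0,0,0]
  ],
  "delta_rot": [
    [0,0,0],
    [0,0,0],
    [0,0,0],
    [0,0,0],
    [0,0,0],
    [0,0,0],
    [0,0,0],
    [0,0,0],
    [0,0,0],
    [0,0,0],
    [0,0,0],
    [0,0,0],
    [0,0,0],
    [0,0,0],
    [0,0,0],
    [0,0,0],
    [0,0,0],
    [0,0,4.5],
    [0,0,0]
  ],
  "grip": [1,1,1,1,1,1,1,1,1,1,1,1,1,1,1,1,1,1,1]
}}

```text
clock: 3.18
tool_pos: [0.4931, -0.0561, 0.2574]
eef_rot: [0.151, 0.989, 0.0, 0.0]
contact_force: [0.5, 0.2, 0.2]
opening: 0.999
finger_force: 0.0
```

```bash
cat > st.py <<'E'
from h import *
from plant import r
def rel(p):
    s=r.get_state(); q=R.from_quat(s["eef_rot"]); print("t",s["clock"],"tcp",s["tool_pos"],"axes x,y",q.as_matrix()[:,0],q.as_matrix()[:,1],"F",s["contact_force"],"op",s["opening"])
    for n,v in p.items(): print(n,"tool shift mm",q.inv().apply(np.array(v)-s["tool_pos"])*1e3)
E
python3 - <<'E'
from st import *
T,S=r.get_calibration("top"),r.get_calibration("side")
f=lambda u,v,x0,y0,s:(x0+(u+.5)/s-.5,y0+(v+.5)/s-.5)
a=f(663,265,220,170,5.5); b=f(393,272,245,150,6)
print(tri(T,a,S,b),atz(T,a,.115),atz(S,b,.115))
# stand top-face corners, top view
t=np.mean([atz(T,f(*c,220,170,5.5),.06) for c in((587,217),(728,213),(735,345),(594,350))],0); print("stand centre",t)
s=np.mean([atz(S,f(*c,245,150,6),.06) for c in((281,382),(393,452),(502,393),(393,322))],0); print("side",s)
p=np.array([.4925,-.054,.091]); rel({"grasp":p})
E
```

```text
(array([ 0.4933, -0.0528,  0.1199]), np.float64(0.001827399546502881)) [ 0.4933 -0.0524  0.115 ] [ 0.499  -0.0474  0.115 ]
stand centre [ 0.4934 -0.0534  0.06  ]
side [ 0.4957 -0.0521  0.06  ]
t 3.175 tcp [ 0.4931 -0.0561  0.2574] axes x,y [-0.9543  0.2989 -0.0002] [0.2989 0.9543 0.0001] F [0.5123 0.2457 0.219 ] op 0.999452389286723
grasp tool shift mm [  1.196    1.7891 166.4159]
```

{"api": "play_rows", "payload": {
  "translation": [
    [0.0005,0.003,0.03],
    [0,0,0.03],
    [0,0,0.03],
    [0,0,0.03],
    [0,0,0.025],
    [0,0,0.015],
    [0,0,0.0065],
    [0,0,0],
    [0,0,0],
    [0,0,0],
    [0,0,0],
    [0,0,0],
    [0,0,0]
  ],
  "delta_rot": [
    [0,0,0],
    [0,0,0],
    [0,0,0],
    [0,0,0],
    [0,0,0],
    [0,0,0],
    [0,0,0],
    [0,0,0],
    [0,0,0],
    [0,0,0],
    [0,0,0],
    [0,0,0],
    [0,0,0]
  ],
  "grip": [1,1,1,1,1,1,1,1,-1,-1,-1,-1,-1],
  "squeeze": 30
}}

```text
clock: 4.8
tool_pos: [0.4934, -0.0528, 0.0909]
eef_rot: [0.151, 0.989, 0.0, -0.0]
contact_force: [-0.5, -0.2, -0.0]
opening: 0.457
finger_force: 0.0
```

{"api": "play_rows", "payload": {
  "translation": [
    [0,0,0],
    [0,0,0],
    [0,0,0],
    [0,0,0],
    [0,0,0]
  ],
  "delta_rot": [
    [0,0,0],
    [0,0,0],
    [0,0,0],
    [0,0,0],
    [0,0,0]
  ],
  "grip": [-1,-1,-1,-1,-1]
}}

```text
clock: 5.42
tool_pos: [0.4934, -0.0527, 0.0909]
eef_rot: [0.151, 0.989, 0.0, -0.0]
contact_force: [0.1, -0.0, -0.8]
opening: 0.286
finger_force: 30.0
```

{"api": "play_rows", "payload": {
  "translation": [
    [0,0,-0.01],
    [0,0,-0.02],
    [0,0,-0.03],
    [0,0,-0.03],
    [0,0,-0.03],
    [0,0,0],
    [0,0,0]
  ],
  "delta_rot": [
    [0,0,0],
    [0,0,0],
    [0,0,0],
    [0,0,0],
    [0,0,0],
    [0,0,0],
    [0,0,0]
  ],
  "grip": [-1,-1,-1,-1,-1,-1,-1]
}}

```text
clock: 6.3
tool_pos: [0.4928, -0.0529, 0.2105]
eef_rot: [0.151, 0.989, -0.0, -0.001]
contact_force: [-1.0, -0.4, -1.3]
opening: 0.287
finger_force: 30.0
```

```bash
python3 - <<'E'
from st import *
rel({})
S=r.get_calibration("side"); s=r.get_state()["tool_pos"]
im=r.snapshot("side"); cv2.imwrite("pics/side1.png",im)
p=proj(S,s); f=proj(S,s-[0,0,.076]); print("tcp px",p,"foot px",f,"px/m",395.8/np.linalg.norm(s-S["eye"]))
x,y=np.rint(f).astype(int)
a=cv2.resize(im[y-70:y+30,x-60:x+60],None,fx=6,fy=6,interpolation=cv2.INTER_CUBIC); cv2.imwrite("pics/c1.png",a); print(x-60,y-70)
E
```

```text
t 6.3 tcp [ 0.4928 -0.0529  0.2105] axes x,y [-0.9543  0.2988  0.001 ] [ 0.2988  0.9543 -0.0004] F [-1.0349 -0.3615 -1.3302] op 0.28654924687199734
tcp px [310.0839 163.1175] foot px [309.6559 190.1432] px/m 419.97604000763357
250 120
```

View pics/c1.png

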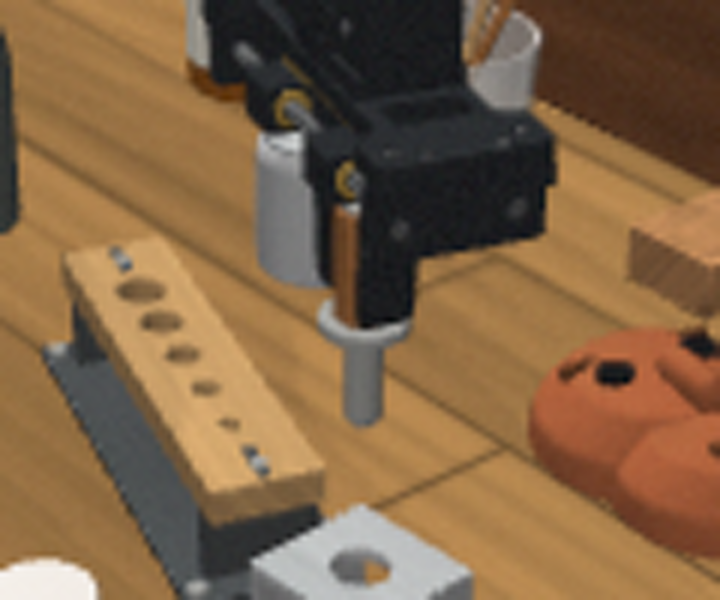

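The punch hangs straight in the gripper: the collar spans about x 317–411 and the shank about 343–383 in the crop, a ratio of about 0.42, so a 16 mm shank. I'll check this with sub-pixel edges and get the offsets to the 17 mm hole.

```bash
python3 - <<'E'
from st import *
im=cv2.imread("pics/side1.png").astype(float)
sat=im[...,2]-im[...,0]   # wood is warm, steel neutral
def width(y,lo,hi):
    s=sat[y,lo:hi]; bgL=np.median(s[:5]); bgR=np.median(s[-5:]); mid=len(s)//2; f=np.median(s[mid-1:mid+2])
    xs=np.arange(lo,hi); i=mid
    L=np.interp(-(bgL+f)/2,-s[:mid+1],xs[:mid+1]) if all(np.diff(s[:mid+1])<=0) else lo+np.sum((s[:mid]-f)/(bgL-f))
    Rr=hi-np.sum((s[mid:]-f)/(bgR-f))
    return Rr-(lo+np.sum((s[:mid]-f)/(bgL-f))), (L,Rr,f,bgL,bgR)
for y in range(179,188): print(y,np.round(width(y,302,319)[0],2))
print(np.round(sat[183,300:322]))
s=r.get_state()["tool_pos"];S=r.get_calibration("side")
print("px/m shank",395.8/np.linalg.norm(s-[0,0,.055]-S["eye"]))
rel({"hole17 (z: foot at strip top)":[.5392,.139,.136]})
E
```

```text
179 6.62
180 6.53
181 6.62
182 6.41
183 6.04
184 6.69
185 6.52
186 6.52
187 6.6
[ 96.  99.  97.  97.  95.  96. 101.  34.   5.   4.   3.   2.   3.  28.
  95.  94.  78.  70.  79.  84.  86.  86.]
px/m shank 407.995211545196
t 6.35 tcp [ 0.4925 -0.0528  0.2101] axes x,y [-0.9544  0.2987  0.0019] [ 0.2987  0.9544 -0.0006] F [-0.2467  0.9098 -1.3933] op 0.288452454569065
hole17 (z: foot at strip top) tool shift mm [ 12.6255 197.0305  73.9685]
```

{"api": "play_rows", "payload": {
  "translation": [
    [0.0015,0.0245,0],
    [0.0015,0.0245,0],
    [0.0015,0.0245,0],
    [0.0015,0.0245,0],
    [0.0015,0.0245,0],
    [0.0015,0.0245,0],
    [0.0015,0.0245,0],
    [0.002,0.0255,0],
    [0,0,0.02],
    [0,0,0.02],
    [0,0,0.014],
    [0,0,0.01],
    [0,0,0],
    [0,0,0]
  ],
  "delta_rot": [
    [0,0,0],
    [0,0,0],
    [0,0,0],
    [0,0,0],
    [0,0,0],
    [0,0,0],
    [0,0,0],
    [0,0,0],
    [0,0,0],
    [0,0,0],
    [0,0,0],
    [0,0,0],
    [0,0,0],
    [0,0,0]
  ],
  "grip": [-1,-1,-1,-1,-1,-1,-1,-1,-1,-1,-1,-1,-1,-1]
}}

```text
clock: 8.1
tool_pos: [0.5406, 0.1391, 0.1473]
eef_rot: [0.151, 0.989, 0.0, 0.0]
contact_force: [0.8, -0.2, -1.5]
opening: 0.286
finger_force: 30.0
```

```bash
python3 - <<'E'
from st import *
rel({"hole17":[.5392,.139,.136]})
S=r.get_calibration("side"); s=r.get_state()["tool_pos"]
im=r.snapshot("side"); cv2.imwrite("pics/side2.png",im)
f=proj(S,s-[0,0,.076]); h=proj(S,[.5392,.139,.06]); print("foot px",f,"hole px",h)
x,y=np.rint(f).astype(int)
a=cv2.resize(im[y-50:y+30,x-40:x+60],None,fx=7,fy=7,interpolation=cv2.INTER_CUBIC); cv2.imwrite("pics/c2.png",a); print(x-40,y-50)
E
```

```text
t 8.1 tcp [0.5406 0.1391 0.1473] axes x,y [-0.9543  0.2988 -0.0006] [0.2988 0.9543 0.0006] F [ 0.8387 -0.1568 -1.5187] op 0.2855345471965882
hole17 tool shift mm [ 1.355  -0.4995 11.3069]
foot px [280.1736 175.329 ] hole px [279.9012 178.8007]
240 125
```

View pics/c2.png

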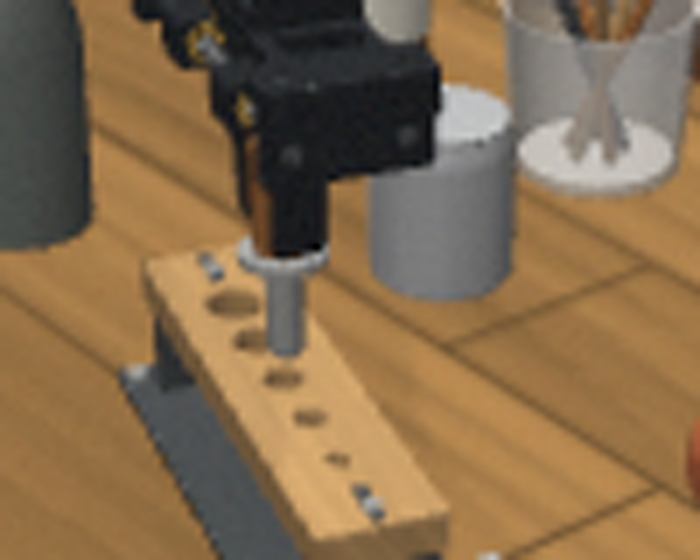

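The foot is at about (280.6,174.5) in the full side picture and the 17 mm hole just below it at (280.5,178.9), both close to prediction. I'll correct by 1.4 / -0.5 mm and touch down slowly.

{"api": "play_rows", "payload": {
  "translation": [
    [0.0014,-0.0005,0.0015],
    [0,0,0.0015],
    [0,0,0.0015],
    [0,0,0.0015],
    [0,0,0.0015],
    [0,0,0.0015],
    [0,0,0.001],
    [0,0,0.001],
    [0,0,0.001],
    [0,0,0.0005],
    [0,0,0]
  ],
  "delta_rot": [
    [0,0,0],
    [0,0,0],
    [0,0,0],
    [0,0,0],
    [0,0,0],
    [0,0,0],
    [0,0,0],
    [0,0,0],
    [0,0,0],
    [0,0,0],
    [0,0,0]
  ],
  "grip": [-1,-1,-1,-1,-1,-1,-1,-1,-1,-1,-1]
}}

```text
clock: 9.52
tool_pos: [0.5388, 0.139, 0.1344]
eef_rot: [0.151, 0.989, 0.0, -0.0]
contact_force: [-0.4, 0.3, -1.3]
opening: 0.285
finger_force: 30.0
```

{"api": "play_rows", "payload": {
  "translation": [
    [0,0,0.001],
    [0,0,0.001],
    [0,0,0.0005],
    [0,0,0]
  ],
  "delta_rot": [
    [0,0,0],
    [0,0,0],
    [0,0,0],
    [0,0,0]
  ],
  "grip": [-1,-1,-1,-1]
}}

```text
clock: 10.02
tool_pos: [0.5388, 0.1389, 0.1318]
eef_rot: [0.151, 0.989, 0.0, -0.0]
contact_force: [-0.6, 0.3, -1.5]
opening: 0.29
finger_force: 30.0
```

{"api": "play_rows", "payload": {
  "translation": [
    [0,0,0.001],
    [0,0,0.001],
    [0,0,0.001],
    [0,0,0.001],
    [0,0,0.001],
    [0,0,0.001],
    [0,0,0.001],
    [0,0,0.001],
    [0,0,0]
  ],
  "delta_rot": [
    [0,0,0],
    [0,0,0],
    [0,0,0],
    [0,0,0],
    [0,0,0],
    [0,0,0],
    [0,0,0],
    [0,0,0],
    [0,0,0]
  ],
  "grip": [-1,-1,-1,-1,-1,-1,-1,-1,-1]
}}

```text
clock: 11.15
tool_pos: [0.5386, 0.139, 0.1238]
eef_rot: [0.151, 0.989, -0.0, -0.0]
contact_force: [0.1, 0.0, -2.1]
opening: 0.289
finger_force: 30.0
```

{"api": "play_rows", "payload": {
  "translation": [
    [0,0,0.001],
    [0,0,0.001],
    [0,0,0.001],
    [0,0,0.001],
    [0,0,0]
  ],
  "delta_rot": [
    [0,0,0],
    [0,0,0],
    [0,0,0],
    [0,0,0],
    [0,0,0]
  ],
  "grip": [-1,-1,-1,-1,-1]
}}

```text
clock: 11.78
tool_pos: [0.5387, 0.139, 0.1197]
eef_rot: [0.151, 0.989, -0.0, -0.0]
contact_force: [-0.3, 0.1, -1.5]
opening: 0.286
finger_force: 30.0
```

```bash
python3 - <<'E'
from st import *
rel({"hole17":[.5392,.139,.091]})
im=r.snapshot("side"); cv2.imwrite("pics/side3.png",im)
a=cv2.resize(im[125:205,240:340],None,fx=7,fy=7,interpolation=cv2.INTER_CUBIC); cv2.imwrite("pics/c3.png",a)
E
```

```text
t 11.775 tcp [0.5387 0.139  0.1197] axes x,y [-0.9544  0.2986  0.0004] [ 0.2986  0.9544 -0.0001] F [-0.3286  0.0784 -1.4692] op 0.2864304687307372
hole17 tool shift mm [-0.5137  0.2116 28.7238]
```

View pics/c3.png

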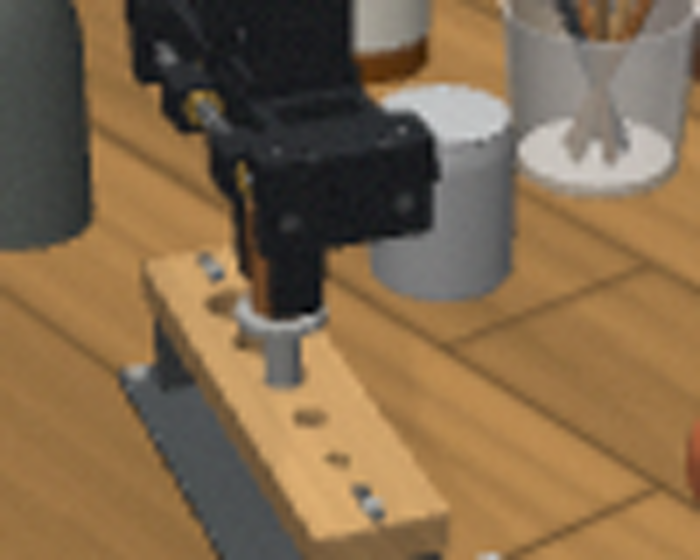

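The shank is entering the 17 mm hole: the 13 mm and 9 mm holes show below it at crop (309,416) and (337,459), and the collar is still well above the strip. I'll keep pushing gently.

{"api": "play_rows", "payload": {
  "translation": [
    [-0.0003,0,0.0015],
    [0,0,0.0015],
    [0,0,0.0015],
    [0,0,0.0015],
    [0,0,0.0015],
    [0,0,0.0015],
    [0,0,0.0015],
    [0,0,0.0015],
    [0,0,0]
  ],
  "delta_rot": [
    [0,0,0],
    [0,0,0],
    [0,0,0],
    [0,0,0],
    [0,0,0],
    [0,0,0],
    [0,0,0],
    [0,0,0],
    [0,0,0]
  ],
  "grip": [-1,-1,-1,-1,-1,-1,-1,-1,-1]
}}

```text
clock: 12.95
tool_pos: [0.5389, 0.1389, 0.1076]
eef_rot: [0.151, 0.989, 0.0, -0.0]
contact_force: [-2.2, 1.1, -2.6]
opening: 0.285
finger_force: 30.0
```

{"api": "play_rows", "payload": {
  "translation": [
    [0,0,0.0015],
    [0,0,0.0015],
    [0,0,0.0015],
    [0,0,0.0015],
    [0,0,0.0015],
    [0,0,0.0015],
    [0,0,0.0015],
    [0,0,0.0015],
    [0,0,0.001],
    [0,0,0]
  ],
  "delta_rot": [
    [0,0,0],
    [0,0,0],
    [0,0,0],
    [0,0,0],
    [0,0,0],
    [0,0,0],
    [0,0,0],
    [0,0,0],
    [0,0,0],
    [0,0,0]
  ],
  "grip": [-1,-1,-1,-1,-1,-1,-1,-1,-1,-1]
}}

```text
clock: 14.2
tool_pos: [0.5389, 0.1389, 0.0946]
eef_rot: [0.151, 0.989, 0.0, -0.0]
contact_force: [-3.3, 1.3, -2.6]
opening: 0.288
finger_force: 30.0
```

{"api": "play_rows", "payload": {
  "translation": [
    [0,0,0.0005],
    [0,0,0.0005],
    [0,0,0.0005],
    [0,0,0.0005],
    [0,0,0.0005],
    [0,0,0.0005],
    [0,0,0]
  ],
  "delta_rot": [
    [0,0,0],
    [0,0,0],
    [0,0,0],
    [0,0,0],
    [0,0,0],
    [0,0,0],
    [0,0,0]
  ],
  "grip": [-1,-1,-1,-1,-1,-1,-1]
}}

```text
clock: 15.08
tool_pos: [0.539, 0.1389, 0.0918]
eef_rot: [0.151, 0.989, 0.0, -0.0]
contact_force: [-4.8, 0.8, 0.4]
opening: 0.283
finger_force: 30.0
```

{"api": "play_rows", "payload": {
  "translation": [
    [0,0,0.0005],
    [0,0,0.0005],
    [0,0,0]
  ],
  "delta_rot": [
    [0,0,0],
    [0,0,0],
    [0,0,0]
  ],
  "grip": [-1,-1,-1]
}}

```text
clock: 15.45
tool_pos: [0.5391, 0.1389, 0.091]
eef_rot: [0.151, 0.989, 0.0, 0.0]
contact_force: [-3.1, 2.0, 0.9]
opening: 0.289
finger_force: 30.0
```

{"api": "play_rows", "payload": {
  "translation": [
    [0,0,0.0004],
    [0,0,0.0004],
    [0,0,0]
  ],
  "delta_rot": [
    [0,0,0],
    [0,0,0],
    [0,0,0]
  ],
  "grip": [-1,-1,-1]
}}

```text
clock: 15.82
tool_pos: [0.5391, 0.1389, 0.0908]
eef_rot: [0.151, 0.989, 0.0, 0.0]
contact_force: [-5.5, 1.1, 8.2]
opening: 0.287
finger_force: 30.0
```

The arm stopped at z = 0.0908 as the force rose to 8 N, so the collar is seated. I'll release and back away.

{"api": "play_rows", "payload": {
  "translation": [
    [0,0,-0.0004],
    [0,0,0],
    [0,0,0],
    [0,0,0],
    [0,0,0],
    [0,0,0],
    [0,0,0]
  ],
  "delta_rot": [
    [0,0,0],
    [0,0,0],
    [0,0,0],
    [0,0,0],
    [0,0,0],
    [0,0,0],
    [0,0,0]
  ],
  "grip": [-1,1,1,1,1,1,1]
}}

```text
clock: 16.7
tool_pos: [0.5391, 0.1389, 0.0905]
eef_rot: [0.151, 0.989, 0.0, 0.0]
contact_force: [0.2, -1.0, -0.1]
opening: 0.941
finger_force: 0.0
```

{"api": "play_rows", "payload": {
  "translation": [
    [0,0,-0.01],
    [0,0,-0.02],
    [0,0,-0.03],
    [0,0,-0.04],
    [0,0,-0.04],
    [0,-0.05,-0.02],
    [0,-0.05,0],
    [0,-0.05,0],
    [0,0,0],
    [0,0,0]
  ],
  "delta_rot": [
    [0,0,0],
    [0,0,0],
    [0,0,0],
    [0,0,0],
    [0,0,0],
    [0,0,0],
    [0,0,0],
    [0,0,0],
    [0,0,0],
    [0,0,0]
  ],
  "grip": [1,1,1,1,1,1,1,1,1,1]
}}

```text
clock: 17.95
tool_pos: [0.4947, -0.0037, 0.2511]
eef_rot: [0.151, 0.989, 0.001, 0.001]
contact_force: [0.6, 0.1, 0.3]
opening: 1.0
finger_force: 0.0
```

```bash
python3 - <<'E'
from st import *
rel({})
im=r.snapshot("side"); cv2.imwrite("pics/side4.png",im)
S=r.get_calibration("side")
for z in(.065,.115): print(z,(proj(S,[.539,.139,z])-[230,115])*6)
a=cv2.resize(im[115:215,230:350],None,fx=6,fy=6,interpolation=cv2.INTER_CUBIC); cv2.imwrite("pics/c4.png",a)
E
```

```text
t 17.95 tcp [ 0.4947 -0.0037  0.2511] axes x,y [-0.9544  0.2985 -0.001 ] [0.2985 0.9544 0.0012] F [0.606  0.0958 0.2699] op 1.0004349244969708
0.065 [298.7882 374.1809]
0.115 [295.8094 284.2977]
```

View pics/c4.png

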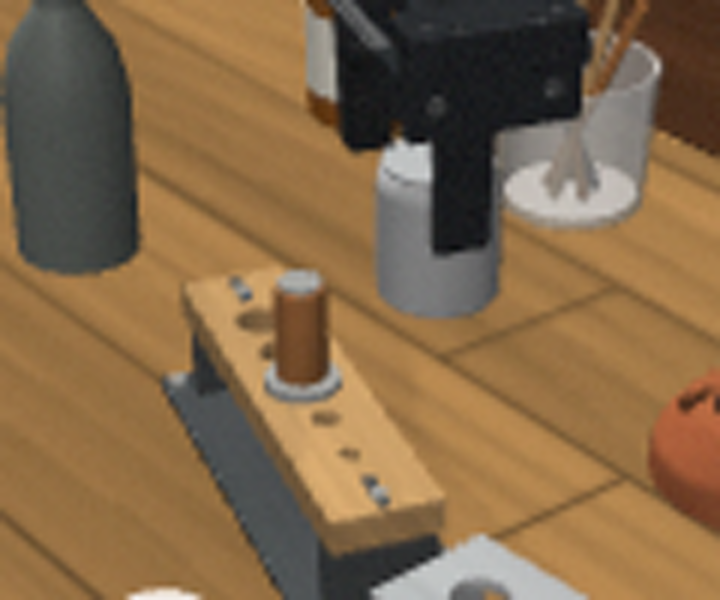

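The punch stands upright in the third (17 mm) hole with its collar flush on the strip at crop (302,380). The single stand is empty and the gripper is clear of everything.

```bash
python3 -c "
from plant import r
print(r.finish_job())"
```

```text
the job is handed in; nothing more can be done
None
```

The punch from the single stand measured 16 mm at the shank, so I put it in the rack's 17 mm hole, pushed it home until the collar sat flush, released it and handed the job in at about 18 s; no verdict came back.

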